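# Clamp a bent bracket under the bridge clamp of a cutting table

## Task

Push the bent aluminium bracket along the table, flat leg first, into the bridge clamp until its front edge sits squarely against the back stop. Then turn the clamp's T-handle clockwise (seen from above) until the rising resistance shows that the bracket is held firmly, but stop before the foot's spring is squashed solid, and let go. Leave the other things on the table where they are.

Things in the scene. Friction and masses are not known exactly. Their poses are not given: they have to be found in the camera images.
- clamp: Dark steel bridge clamp, fixed to the table. Origin on the table under the upright screw; +x is the level way the work goes in, z up. Two side rails 25 mm high, 90 mm apart inside, x -30 to 60 mm, mouth flared out to x = -58 mm; back stop 40 mm high, its face at x = 40 mm; crossbar x -20 to 20 mm, top at 86 mm, boss on it to 96 mm. Feet reach 91 mm to either side.
- stop_face (a point): Middle of the back stop's face, 4 mm above the table, where the bracket's front edge must end.
- bracket: Loose bent aluminium bracket (0.3 to 0.5 kg), an L from the side: flat leg 160 x 80 x 8 mm on the table, at its rear end an upright flange 80 mm wide, 8 mm thick, 50 mm high. Origin at the middle of the leg's underside; +x along the leg to its front edge (80 mm away), away from the flange; z up.
- bracket_nose (a point): Middle of the bracket's front edge (free end of the flat leg), 4 mm above its underside. Home when this is at stop_face.
- bracket_push (a point): Middle of the flange's outer face (the face to push on), 25 mm above the underside, 80 mm behind the bracket's origin.
- handle (a joint): Turn of the T-handle in rad, growing clockwise from above (tightening). The screw, handle and foot go down 5 mm per rad (steep thread). At 0 the bar lies across the clamp, end_a to its +y. The foot meets the bracket's leg at about 2.0 rad and is well tight from 2.6 to 3.6 rad; past 4.4 rad its spring counts as squashed solid. It stays where it is left.
- handle_mid (a point): Centre of the T-handle, on the screw axis, level with the bar's axis (140 mm up at joint 0). Steel bar 14 mm thick, 152 mm over its balls; hub radius 15 mm, 14 mm above and below the bar's axis. Turning takes 0.35 N m while free (6 N at 60 mm from the axis), 0.6 N m at 50 N of clamping (10 N at 60 mm) and 0.35 N m more for each further rad.
- handle_end_a (a point): Centre of the ball (20 mm) at one end of the T-handle's bar, 66 mm from the axis.
- handle_end_b (a point): Centre of the ball at the other end of the bar, 66 mm from the axis.
- foot: Sprung round foot (radius 18 mm) at the screw's lower end that presses on the bracket's leg; does not turn with the handle. Origin at the centre of its underside, 18 mm above the table at joint 0. Spring 14 N per mm, 14 mm travel; 30 N or more is firm; friction in the screw holds up to about 70 N when let go.
- wrench: Loose open-end wrench, 170 mm, lying beside the bracket's way on the clamp's +y side, about 110 to 140 mm off the centre line; bystander.
- offcut: Loose L-shaped steel offcut, 110 mm long, 6 mm thick, lying about 120 to 150 mm off the centre line on the clamp's -y side; bystander.
- hammer: Loose hammer, 260 mm long; bystander on the robot's right.
- spray_can: Upright grey can, 60 mm wide, 150 mm tall; bystander.
- tape: Flat ring (empty tape core), 90 mm wide, 25 mm high; bystander.
- brush: Loose brush, 200 mm; bystander on the robot's left.
- tin: Open steel tin, 80 mm wide, 90 mm high; bystander.
Mind the look-alikes: they are no part of the job. Several things have the shape of the bracket; the one meant has the colours described above.

How it is judged:
By the outcome, as a careful person would: the job done as asked, in the order asked, and still so for the second after the job is handed in, with the robot touching nothing.
It also fails if it takes over 61 s, if anything falls off the work surface, if the arm or the gripper's body presses on something with over 40 N, if the wrist force passes 120 N, or if a joint passes its speed limit or range.

## Robot

A 7-joint arm with a two-finger parallel gripper is mounted at the origin on the work surface. World frame = base frame: x ahead of the robot, y to its left, z up, the work surface at z = 0. Lengths are in m, angles in rad, forces in N, time in s.
With the tool pointing down it reaches from about 0.4 to 0.9 m from the base axis. Payload 5.6 kg.
Tool frame: the origin (TCP) lies midway between the tips of the shut fingers; the grasp point (between the pads) lies 19 mm behind it; z points along the fingers, y is the line along which they close (so a half turn about z gives the same grasp; the last joint's range is limited). The gripper opens to 92 mm and grips with 3 to 60 N. Pads are 20 mm wide; open, the fingers measure 128 mm over their backs; the gripper's body (75 mm by 189 mm) begins 69 mm behind the grasp point.
Start: joints at [-0.043, 0.468, -0.012, 1.603, 0.006, 1.071, -0.056], TCP at [0.65, -0, 0.215] pointing down, gripper open.
Joint ranges: [-2.53, 2.53], [-0.31, 2.02], [-1.57, 1.55], [0.28, 2.44], [-1.29, 4.43], [0.15, 1.84], [-2.92, 2.92]. Speed limits (rad/s): [2.57, 2.57, 3.14, 3.14, 3.14, 3.14, 3.14].

## Interface

Orientations are given as a 3x3 rotation matrix whose columns are the frame's x, y, z axes.
In Python, from station import env, effector, solver, viewer, workorder, search_frame, tip_of gives the robot as it stands. Calls block until the motion is done:
- env.reach(position, orientation): joint-space move of the TCP to a pose.
- env.movel(position, frame=None, rate=0.15): straight line of the TCP; frame=None keeps the orientation; rate is the mean speed in m/s.
- env.goto_joints(angles): joint-space move.
- effector.release() and effector.grasp(squeeze=None): open the fingers fully, or close them until they stop; squeeze is the grip in N (None keeps the last).
- env.pause(seconds).
- solver.inverse_kinematics(position, orientation): joint angles nearest the present ones, or None.
- env.sense(): the state.
- viewer.read_camera(name): name is "scene" or "side" or "wrist"; returns (picture, depth): 420x560x3 uint8, red, green, blue; 420x560 float32, m along the optical axis (not along the pixel's ray), 0 where there is no reading.
- viewer.camera_info(name): a dict with "intrinsics" (3x3 intrinsics, pixels), "dist_coeffs" ([k1, k2, p1, p2, k3] as OpenCV has them; the pictures are not rectified), "eye" and "rotation" of the camera in the world; the wrist camera has in their place "T_tool_cam" (4x4, takes a point from camera to tool coordinates, whose origin is the TCP and whose axes are the flange's). Camera axes: x right, y up, looking along -z (the intrinsics and any distortion apply to the point x, -y, -z); pixel columns grow to the right and rows downward; lengths in m; the calibration is good to about 2 mm. A picture is of the moment at which its call begins: read the wrist's pose just before it. camera_info takes no time and is no camera call.
A pose or a line that the arm cannot do raises env.PlanningError and nothing moves.
- workorder.finish_job(): hands the job in; it is judged then, once.
Trained networks look in the newest picture that a camera, given by its name, has taken for a name from the list of things; names that differ only in an ending like _2 or _b are one class to them, and where a whole thing is asked for, a point or a joint stands for the part that bears it (a point fixed in the world has none). Each returns a list of dicts, best first, with "score" (0 to 1); they miss things now and then, are a little off and sometimes report something else, mostly with a low value. They report only what shows in the picture. A call takes as long as a camera call. They do not tell look-alikes from the thing itself.
- search_frame(camera, name): "at" ([x, y, z] in m, in world coordinates, good to about 4 mm: the middle of the surface that is visible of it).
- tip_of(camera, name): "at" ([x, y, z] in m, in world coordinates, good to about 4 mm: a listed point, or the origin of a listed thing).
The state is a dict: "t": time; "joint_positions": joint angles; "joint_velocities": joint speeds; "tau": joint torques, N m; "ee_pos": TCP position; "tcp_rot": TCP orientation; "wrist_force": force on the tool from outside, world axes, zero at the start; "moment": the same for the moment, N m; "gripper_width": finger opening in m; "grasp_force": force on a finger pad.
Only numpy, scipy, OpenCV 4.12 (cv2) and the standard library are available. Lean on these libraries where they do the work, as an engineer would, in place of code of your own. Each camera call takes 0.05 s, during which the arm holds its last target. There are 200 camera calls.

## Working session

There is one attempt and no reset: what is moved stays moved. The work goes in short steps, each a Python script; the robot and the scene stay as the last script left them, time stands still between calls to the robot, and variables do not carry over. Pictures are saved under pics/ and viewed, at most 10 in all, crops included, and the job is handed in when it is done.

```bash
ls; mkdir -p pics
cat > h.py <<'E'
import numpy as np, cv2
from station import env, effector, solver, viewer, workorder, search_frame, tip_of
def snap(cam,fn=None):
    s=env.sense(); im,d=viewer.read_camera(cam)
    if fn: cv2.imwrite('pics/'+fn,cv2.cvtColor(im,cv2.COLOR_RGB2BGR))
    return im,d,s
def pose(cam,s):
    i=viewer.camera_info(cam)
    if 'eye' in i: return i,np.array(i['eye']),np.array(i['rotation'])
    T=np.array(i['T_tool_cam']);R=np.array(s['tcp_rot'])
    return i,R@T[:3,3]+np.array(s['ee_pos']),R@T[:3,:3]
def cloud(cam,d,s):
    i,e,R=pose(cam,s); H,W=d.shape
    v,u=np.mgrid[:H,:W].astype(float)
    p=cv2.undistortPoints(np.stack([u.ravel(),v.ravel()],1)[:,None],np.array(i['intrinsics']),np.array(i['dist_coeffs']))[:,0]
    z=d.ravel(); c=np.stack([p[:,0]*z,-p[:,1]*z,-z],1)
    P=(c@R.T+e).reshape(H,W,3); P[d<=0]=np.nan
    return P
E
python3 - <<'E'
from h import *
for c in ('scene','side'):
    im,d,s=snap(c,c+'0.png'); P=cloud(c,d,s); np.save(c+'0.npy',P)
    for n in ('stop_face','bracket_nose','bracket_push','handle_mid','handle_end_a','handle_end_b','foot','clamp','bracket'):
        print(c,n,[(np.round(r['at'],3).tolist(),round(r['score'],2)) for r in tip_of(c,n)][:4])
print(env.sense()['t'])
E
```

```text
pics
scene stop_face [([0.582, 0.169, 0.002], 0.61)]
scene bracket_nose [([0.784, -0.282, 0.003], 0.81), ([0.42, -0.287, 0.004], 0.76), ([0.382, 0.11, 0.004], 0.74), ([0.572, 0.049, 0.004], 0.56)]
scene bracket_push [([0.429, -0.129, 0.027], 0.88), ([0.277, 0.23, 0.022], 0.84), ([0.769, -0.12, 0.023], 0.83), ([0.568, -0.111, 0.022], 0.63)]
scene handle_mid [([0.58, 0.127, 0.144], 0.62), ([0.634, 0.156, 0.144], 0.28)]
scene handle_end_a [([0.636, 0.159, 0.142], 0.73), ([0.517, 0.094, 0.144], 0.62), ([0.58, 0.171, 0.003], 0.32)]
scene handle_end_b [([0.636, 0.159, 0.142], 0.73), ([0.517, 0.094, 0.144], 0.62), ([0.58, 0.171, 0.003], 0.32)]
scene foot [([0.582, 0.167, 0.004], 0.5)]
scene clamp [([0.575, 0.128, -0.004], 0.86), ([0.44, 0.014, 0.003], 0.68)]
scene bracket [([0.776, -0.203, 0.0], 0.87), ([0.426, -0.208, -0.0], 0.83), ([0.332, 0.168, 0.0], 0.7), ([0.569, -0.033, 0.003], 0.65)]
side stop_face [([0.584, 0.167, 0.004], 0.73), ([0.409, -0.37, -0.003], 0.35)]
side bracket_nose [([0.42, -0.287, 0.01], 0.94), ([0.38, 0.113, 0.008], 0.84), ([0.785, -0.282, 0.005], 0.68), ([0.567, 0.042, 0.004], 0.6)]
side bracket_push [([0.429, -0.13, 0.03], 0.79), ([0.566, -0.113, 0.024], 0.76), ([0.777, -0.12, 0.022], 0.75), ([0.276, 0.229, 0.025], 0.63)]
side handle_mid [([0.579, 0.127, 0.145], 0.93), ([0.71, -0.016, -0.004], 0.28)]
side handle_end_a [([0.632, 0.16, 0.144], 0.71), ([0.521, 0.096, 0.143], 0.65)]
side handle_end_b [([0.632, 0.16, 0.144], 0.71), ([0.521, 0.096, 0.143], 0.65)]
side foot [([0.576, 0.125, 0.021], 0.64), ([0.652, -0.392, 0.001], 0.64)]
side clamp [([0.578, 0.126, -0.002], 0.65)]
side bracket [([0.425, -0.208, -0.0], 0.9), ([0.569, -0.033, 0.005], 0.8), ([0.783, -0.203, 0.002], 0.76), ([0.33, 0.169, 0.004], 0.64)]
1.0
```

View pics/scene0.png

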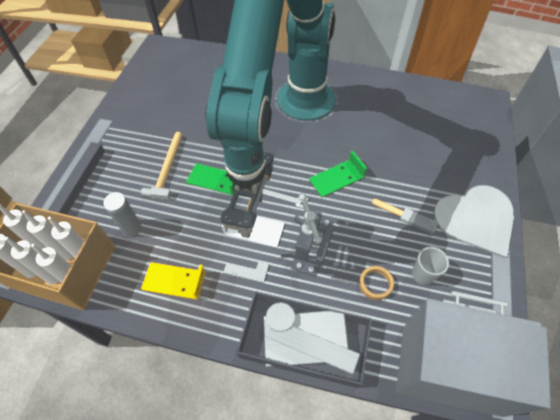

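View pics/side0.png

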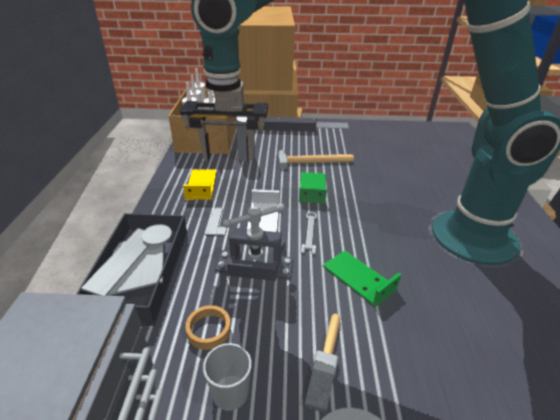

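Candidates for the bracket in the scene view: yellow at (175,280), green at (212,178), green at (338,178), and bare aluminium at (265,233), partly hidden by the gripper. The aluminium one fits the description. It sits at about (0.569,-0.033), lined up with the clamp at (310,245). Next I'll fit its yaw and the clamp's yaw, and check the choice in a close crop.

Run:
```python
from h import *
def rect(P,zr,xr,yr,lab):
    m=(P[...,2]>zr[0])&(P[...,2]<zr[1])&(P[...,0]>xr[0])&(P[...,0]<xr[1])&(P[...,1]>yr[0])&(P[...,1]<yr[1])
    m=cv2.morphologyEx(m.astype(np.uint8),cv2.MORPH_OPEN,np.ones((2,2)))
    n,L,st,_=cv2.connectedComponentsWithStats(m)
    if n<2: print(lab,'none');return
    for k in np.argsort(-st[1:,4])[:2]+1:
        q=P[L==k][:,:2]; r=cv2.minAreaRect((q*1000).astype(np.float32))
        print(lab,len(q),np.round(r[0],1),np.round(r[1],1),round(r[2],1),'z',np.round(np.median(P[L==k][:,2]),4))
for c in ('scene','side'):
    P=np.load(c+'0.npy')
    rect(P,(.005,.013),(.5,.64),(-.16,.07),c+' leg')
    rect(P,(.015,.056),(.5,.64),(-.16,-.06),c+' flange')
    rect(P,(.08,.092),(.47,.69),(.05,.2),c+' crossbar')
    rect(P,(.033,.045),(.47,.69),(.1,.25),c+' stop')
    rect(P,(.018,.03),(.47,.69),(.05,.25),c+' rail')
    rect(P,(.132,.156),(.47,.69),(.03,.22),c+' handle')
im=cv2.imread('pics/scene0.png')[150:300,200:360]; cv2.imwrite('pics/crop1.png',cv2.resize(im,None,fx=4,fy=4,interpolation=cv2.INTER_CUBIC))
print(np.round(env.sense()['tcp_rot'],2).tolist(), env.sense()['gripper_width'],env.sense()['wrist_force'])
```

```text
scene leg 644 [584.9  18.3] [ 52.2 111.7] 38.1 z nan
scene leg 88 [642.2 -49.4] [150.   34.2] 43.1 z nan
scene flange 18 [ 600.3 -109.2] [ 6.6 14.7] 67.0 z nan
scene crossbar 245 [604.3 123.4] [68.9 44. ] 6.3 z nan
scene crossbar 64 [516.  143.9] [94.1 12.2] 0.1 z 0.0846
scene stop 278 [571.1 181.9] [ 16.4 136.1] 80.4 z nan
scene stop 14 [634.4 114.4] [ 3.6 17.6] 0.1 z 0.0338
scene rail 67 [630.1  90.5] [12.5 49.2] 1.2 z 0.0233
scene rail 57 [632.4 144.8] [13.1 42.9] 1.5 z nan
scene handle 179 [589.5 144.1] [112.6  52.1] 20.2 z 0.149
scene handle 100 [495.1  93.9] [154.6  24.8] 13.5 z nan
side leg 274 [550.4  27. ] [ 48.8 183.9] 0.7 z nan
side leg 129 [562.4   5. ] [ 73.6 228.1] 2.2 z 0.0102
side flange 315 [ 548.3 -122. ] [108.3  54.6] 42.1 z 0.032
side crossbar 519 [543.9 109.1] [169.8  86.6] 46.5 z nan
side stop 411 [576.8 184.6] [114.7  31.5] 7.7 z nan
side stop 38 [570.9 136.3] [25.7  9.5] 29.5 z 0.0348
side rail 172 [579.9 187.7] [ 12.2 113.1] 89.8 z nan
side rail 25 [506.8  76.3] [38.7  5.6] 72.1 z 0.0215
side handle 430 [611.7  18.4] [298.2 106.1] 66.3 z nan
[[0.0, 1.0, 0.0], [1.0, -0.0, -0.0], [-0.0, 0.0, -1.0]] 0.09181657563274805 [ 0.12109546  0.32594958 -0.60301142]
```

View pics/crop1.png

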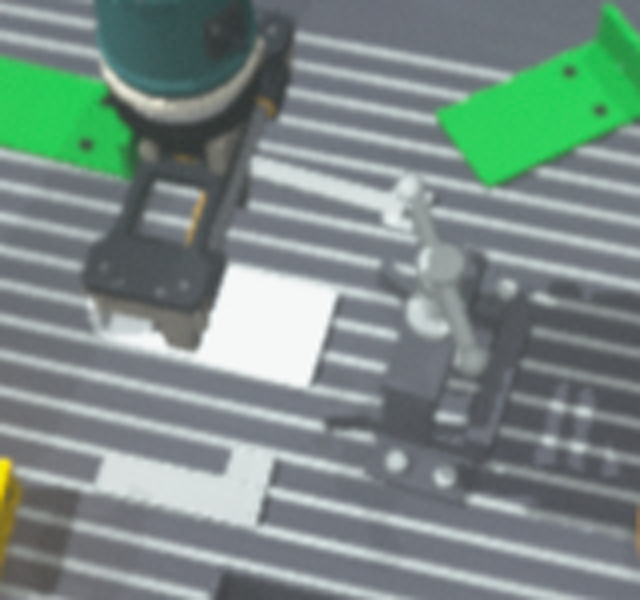

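The crop confirms it: the bare-aluminium plate at crop (265,325) lies in front of the clamp, with its flange under the gripper. The handle's bar runs from crop (410,190) to (470,355). I'll move back for a clear top view with the wrist camera, standing behind the bracket.

Run:
```python
from h import *
i=viewer.camera_info('wrist'); print(np.round(np.array(i['T_tool_cam']),3).tolist(),np.round(i['intrinsics'],0).tolist())
R=np.array([[0,1,0],[1,0,0],[0,0,-1.]])
env.reach([0.58,-0.02,0.36],R)
im,d,s=snap('wrist','w1.png'); P=cloud('wrist',d,s); np.save('w1.npy',P)
for n in ('stop_face','bracket_nose','bracket_push','handle_mid','handle_end_a','foot','clamp','bracket'):
    print(n,[(np.round(r['at'],3).tolist(),round(r['score'],2)) for r in tip_of('wrist',n)][:4])
im,d,s=snap('scene','scene1.png')
for n in ('stop_face','bracket_nose','bracket_push','clamp','bracket'):
    print(n,[(np.round(r['at'],3).tolist(),round(r['score'],2)) for r in tip_of('scene',n)][:4])
print(env.sense()['t'])
```

```text
[[0.001, 0.956, 0.294, 0.083], [1.0, -0.001, -0.001, 0.0], [-0.001, 0.294, -0.956, -0.17], [0.0, 0.0, 0.0, 1.0]] [[327.0, 0.0, 284.0], [0.0, 327.0, 210.0], [0.0, 0.0, 1.0]]
stop_face [([0.582, 0.166, 0.003], 0.69)]
bracket_nose [([0.421, -0.285, 0.004], 0.75), ([0.574, 0.045, 0.004], 0.66), ([0.379, 0.113, 0.002], 0.66)]
bracket_push [([0.775, -0.122, 0.023], 0.8), ([0.566, -0.115, 0.024], 0.78), ([0.434, -0.125, 0.025], 0.65)]
handle_mid [([0.576, 0.128, 0.144], 0.93)]
handle_end_a [([0.636, 0.16, 0.143], 0.87), ([0.521, 0.092, 0.144], 0.66)]
foot []
clamp [([0.574, 0.123, 0.001], 0.71), ([0.58, 0.163, 0.002], 0.51)]
bracket [([0.427, -0.209, -0.0], 0.97), ([0.33, 0.169, 0.002], 0.91), ([0.779, -0.204, -0.002], 0.88), ([0.573, -0.032, 0.002], 0.58)]
stop_face [([0.58, 0.168, 0.005], 0.81), ([0.655, -0.387, -0.001], 0.45), ([0.441, 0.011, 0.001], 0.3)]
bracket_nose [([0.417, -0.287, 0.005], 0.9), ([0.385, 0.111, 0.001], 0.85), ([0.572, 0.05, 0.004], 0.72), ([0.785, -0.283, 0.004], 0.67)]
bracket_push [([0.568, -0.112, 0.022], 0.92), ([0.771, -0.123, 0.023], 0.84), ([0.431, -0.129, 0.026], 0.6), ([0.276, 0.232, 0.025], 0.58)]
clamp [([0.571, 0.129, -0.002], 0.94)]
bracket [([0.426, -0.204, 0.001], 0.96), ([0.569, -0.036, 0.004], 0.91), ([0.333, 0.17, -0.001], 0.9), ([0.779, -0.202, 0.003], 0.62)]
2.4417
```

View pics/w1.png

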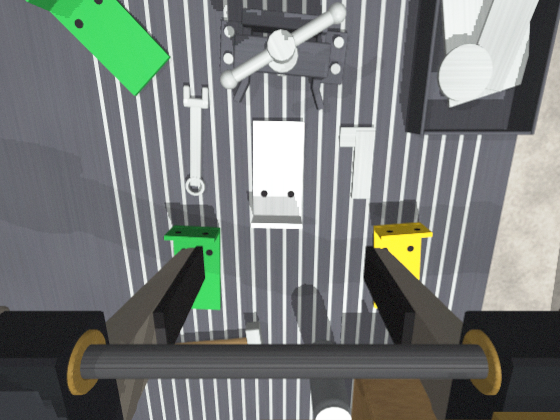

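The wrist view shows the aluminium bracket with its front edge at (254..303,121) and its flange top at (252..302,222). The clamp's crossbar front edge runs (235,67)-(332,78), so the clamp is yawed about 5° against the bracket. I'll get both angles from the pixels.

```bash
cat >> h.py <<'E'
def onplane(cam,s,px,z):
    i,e,R=pose(cam,s)
    p=cv2.undistortPoints(np.array(px,float)[:,None],np.array(i['intrinsics']),np.array(i['dist_coeffs']))[:,0]
    r=np.c_[p[:,0],-p[:,1],-np.ones(len(p))]@R.T
    return e+r*((z-e[2])/r[:,2])[:,None]
E
python3 - <<'E'
from h import *
s=env.sense(); im=cv2.imread('pics/w1.png')
m=(im.min(2)>225).astype(np.uint8); m=cv2.morphologyEx(m,cv2.MORPH_OPEN,np.ones((9,9)))
m[:, :240]=0; m[:,315:]=0; m[215:]=0;m[:110]=0
for y in (130,140,150,160,170,180):
    r=np.where(m[y])[0]; print(y,r.min(),r.max()); 
rows=np.arange(125,185,3)
for f,l in ((np.min,'L'),(np.max,'R')):
    q=onplane('wrist',s,[(f(np.where(m[y])[0])+(0.5 if f is np.max else -.5),y) for y in rows],.008)
    c=np.polyfit(q[:,1],q[:,0],1); print(l,'x at y=-.03',np.polyval(c,-.03),'yaw',90-np.degrees(np.arctan(c[0])))
cols=np.arange(258,300,4)
q=onplane('wrist',s,[(x,np.where(m[:,x])[0].min()-.5) for x in cols],.008); c=np.polyfit(q[:,0],q[:,1],1); print('front y at .57',np.polyval(c,.57),'tilt',np.degrees(np.arctan(c[0])))
cv2.imwrite('pics/c2.png',cv2.resize(im[0:115,210:360],(750,575),interpolation=cv2.INTER_CUBIC))
E
```

```text
130 253 303
140 253 303
150 253 303
160 253 302
170 253 302
180 253 302
L x at y=-.03 0.5304899636268509 yaw 88.43563088400637
R x at y=-.03 0.6110621834147887 yaw 89.62230700113848
front y at .57 0.04669143455286488 tilt -1.078241337661573
```

View pics/c2.png

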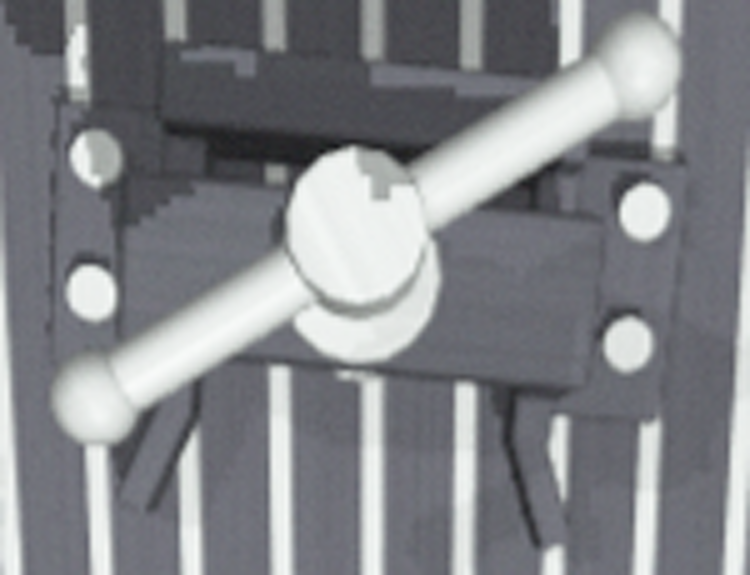

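The crop shows the clamp from above: bolts at crop (97,157), (90,290), (645,212) and (628,343), the crossbar front edge (200,357)-(580,387), and handle balls (95,398) and (637,62).

Run:
```python
from h import *
s=env.sense(); f=lambda L:[(x/5+210-.4,y/5-.4) for x,y in L]
b=onplane('wrist',s,f([(97,157),(90,290),(645,212),(628,343)]),.014); print(np.round(b,4)[:,:2].tolist())
w=(b[2]+b[3]-b[0]-b[1])/2; print('bolts centre',b.mean(0).round(4),'span',np.hypot(*w[:2]),'yaw',90+np.degrees(np.arctan2(w[1],w[0])))
e=onplane('wrist',s,f([(200,357),(580,387),(125,180),(600,217)]),.086);print('bar edges',e.round(4)[:,:2].tolist(),[90+np.degrees(np.arctan2(*(e[k+1]-e[k])[1::-1])) for k in(0,2)])
h=onplane('wrist',s,f([(95,398),(640,55)]),.144);print('balls',h.round(4)[:,:2].tolist(),h.mean(0),np.hypot(*(h[1]-h[0])[:2]),np.degrees(np.arctan2(*(h[1]-h[0])[1::-1])))
```

```text
[[0.5033, 0.1689], [0.4996, 0.1346], [0.6588, 0.1551], [0.6556, 0.1206]]
bolts centre [0.5793 0.1448 0.014 ] span 0.15635135993881072 yaw 84.90037288509328
bar edges [[0.5377, 0.1093], [0.6335, 0.1024], [0.5206, 0.1492], [0.6368, 0.1412]] [np.float64(85.87255158896495), np.float64(86.05003712082248)]
balls [[0.52, 0.095], [0.6365, 0.1614]] [0.57822336 0.12817615 0.144     ] 0.13412066631375494 29.696740979099975
```

```bash
cat >> h.py <<'E'
AX=np.array([.578,.1275]); YAW=np.radians(85.3); U=np.array([np.cos(YAW),np.sin(YAW)])
def Rt(a): # tool down, y axis at world angle a
    c,s=np.cos(a),np.sin(a); return np.array([[-s,c,0],[c,s,0],[0,0,-1.]]).T
E
python3 - <<'E'
from h import *
psi=np.radians(89.)
def try_(a): 
    q=solver.inverse_kinematics([.5695,-.1093,.15],Rt(a)); return q
for a in (psi,psi+np.pi):
    q=try_(a); print(None if q is None else np.round(q,2))
a=min((psi,psi+np.pi),key=lambda a:abs(try_(a)[6]) if try_(a) is not None else 9)
off=a-psi
env.reach([.5695,-.1093,.15],Rt(a)); env.movel([.5695,-.1093,.024])
effector.grasp(30); s=env.sense(); print(s['gripper_width'],s['grasp_force'],s['wrist_force'],s['t'])
def tgt(fx): p=AX+U*(fx+.004); return [p[0],p[1],.024]   # fx: clamp x of flange outer face
R=Rt(YAW+off)
env.movel(tgt(-.243),R,rate=.03)
env.movel(tgt(-.215),R,rate=.05); s=env.sense(); print(s['wrist_force'],s['gripper_width'])
env.movel(tgt(-.155),R,rate=.06); s=env.sense(); print(s['wrist_force'],s['moment'],s['gripper_width'],s['t'])
snap('scene','scene2.png')
for c in('scene','side'):
    if c=='side': snap(c,'side2.png')
    for n in ('bracket_nose','bracket_push'): print(c,n,[(np.round(r['at'],3).tolist(),round(r['score'],2)) for r in tip_of(c,n) if abs(r['at'][0]-.57)<.06])
E
```

```text
[ 0.27  0.43 -0.17  1.83  0.09  0.89  1.61]
[-0.05  0.43  0.23  1.85 -0.12  0.88 -1.35]
0.007554173021834603 29.999910593032837 [-0.03404503  0.19001857 -0.16535431] 5.8667
[-0.38201837  1.83717723 -0.55013012] 0.007518019954559669
[-0.0326904   1.21591474 -1.29155508] [ 0.41394347  0.05067646 -0.00653383] 0.007878663058260226 8.25
scene bracket_nose [([0.578, 0.135, 0.004], 0.87)]
scene bracket_push [([0.564, -0.025, 0.021], 0.57)]
side bracket_nose [([0.572, 0.127, 0.006], 0.79)]
side bracket_push [([0.563, -0.027, 0.024], 0.61)]
```

Run:
```python
from h import *
effector.release(); p=env.sense()['ee_pos']; env.movel([p[0],p[1],.09],rate=.1)
def tgt(x,z): q=AX+U*x; return [q[0],q[1],z]
env.movel(tgt(-.24,.12),rate=.15)
A=[YAW+np.pi/2,YAW-np.pi/2]; Q=[solver.inverse_kinematics(tgt(-.21,.12),Rt(a)) for a in A]; print([None if q is None else np.round(q,2)[6] for q in Q])
R=Rt(min(zip(A,Q),key=lambda t:9 if t[1] is None else abs(t[1][6]))[0])
effector.grasp(10); env.reach(tgt(-.21,.12),R); env.movel(tgt(-.20,.022),R,rate=.12)
f0=np.array(env.sense()['wrist_force']); x=-.185; env.movel(tgt(x,.022),R,rate=.05)
while x<-.122:
    x+=.003 if x<-.14 else .0015
    env.movel(tgt(x,.022),R,rate=.04); s=env.sense(); f=-(np.array(s['wrist_force'])-f0)[:2]@U
    if f>.5: print(round(x,4),round(f,2),round(s['moment'][2],2))
    if f>12: break
env.pause(.2); s=env.sense(); print(s['wrist_force'],s['ee_pos'],s['t'])
```

```text
[np.float64(-2.79), np.float64(-0.05)]
-0.182 0.53 -0.0
-0.164 0.5 -0.03
-0.158 1.11 -0.03
-0.146 0.56 0.04
-0.143 0.93 -0.0
-0.14 0.59 0.01
-0.1385 1.01 0.03
-0.137 2.1 -0.01
-0.1355 1.18 0.02
-0.134 1.26 0.03
-0.1325 1.49 -0.03
-0.131 0.92 -0.0
-0.1295 4.92 -0.02
-0.128 6.78 0.04
-0.1265 9.9 -0.02
-0.125 13.12 0.01
[ -2.83852914 -12.75693632   4.08599323] [ 0.56694738 -0.00230283  0.02202021] 21.8333
```

Contact came at x≈-0.13 in the clamp frame, exactly as predicted, with no yaw moment, so the bracket is home. Next I back off, straddle the handle with open fingers coaxial with the screw, and turn it clockwise.

```bash
cat > turn.py <<'E'
from h import *
def drive(beta,qend,dq=.25,lag=.31):
    """turn tool clockwise to push the bar; beta = current tool-y angle; returns beta"""
    bar=lambda b:np.radians(175.3)+np.pi*0-(b-lag) # handle joint if finger pushes end_a
    m0=env.sense()['moment'][2]; M=0
    while True:
        b=beta-dq; qh=np.radians(29.7)-.6-(b-lag) ; qh=max(qh,-.6)
        if qh>qend+1e-6:
            if qh-qend<dq-.02: b+=qh-qend; qh=qend
            else: return beta,'end'
        z=.140-.005*qh-.012
        q=solver.inverse_kinematics([AX[0],AX[1],z],Rt(b)); j=env.sense()['joint_positions']
        if q is None or np.abs(np.array(q)-j).max()>.6 or abs(q[6])>2.85: return beta,'limit'
        env.goto_joints(q); beta=b; s=env.sense()
        print('b %.2f qh %.2f q7 %.2f M %.2f F'%(b,qh,q[6],s['moment'][2]-m0),np.round(s['wrist_force'],1),'t %.1f'%s['t'])
        if np.hypot(*s['wrist_force'][:2])>30 or abs(s['moment'][2]-m0)>1.6: return beta,'force'
E
python3 - <<'E'
from turn import *
im,_,_=snap('side','side3.png')
for n in ('bracket_nose','bracket_push','handle_mid','handle_end_a'): print(n,[(np.round(r['at'],3).tolist(),round(r['score'],2)) for r in tip_of('side',n) if abs(r['at'][0]-.57)<.07])
def tgt(x,z): q=AX+U*x; return [q[0],q[1],z]
env.movel(tgt(-.17,.03),rate=.15); env.movel(tgt(-.18,.24),rate=.25); effector.release()
b=np.radians(66); env.reach(tgt(0,.22),Rt(b)); s=env.sense(); print(np.round(s['joint_positions'],2),s['t'])
env.movel(tgt(0,.131),Rt(b),rate=.12)
b,w=drive(b,1.0); print(b,w)
snap('side','side4.png'); print([(np.round(r['at'],3).tolist(),round(r['score'],2)) for r in tip_of('side','handle_end_a')]); print(env.sense()['t'])
open('beta','w').write(str(b))
E
```

```text
bracket_nose [([0.573, 0.164, 0.006], 0.95)]
bracket_push [([0.564, 0.007, 0.025], 0.93)]
handle_mid [([0.578, 0.129, 0.146], 0.55)]
handle_end_a [([0.631, 0.163, 0.141], 0.89), ([0.52, 0.096, 0.142], 0.65)]
[ 0.03  0.4  -0.39  1.72  0.17  1.05  0.73] 25.7083
b 0.90 qh -0.60 q7 0.47 M 0.03 F [ 0.8  0.5 -0. ] t 26.9
b 0.65 qh -0.42 q7 0.25 M 0.04 F [0.5 0.1 0.2] t 27.2
b 0.40 qh -0.17 q7 0.03 M 0.07 F [ 0.1  0.4 -0.3] t 27.6
b 0.15 qh 0.08 q7 -0.19 M 0.04 F [-0.6 -0.4 -0.7] t 27.9
b -0.10 qh 0.33 q7 -0.41 M 0.06 F [-0.1  0.2 -0.5] t 28.2
b -0.35 qh 0.58 q7 -0.63 M 0.09 F [-0.1 -2.4 -0.4] t 28.6
b -0.60 qh 0.83 q7 -0.85 M 0.15 F [-0.8 -1.9 -0.8] t 28.9
b -0.77 qh 1.00 q7 -1.00 M 0.19 F [-1.6 -2.1 -0.1] t 29.1
-0.7716372121576842 end
[([0.547, 0.186, 0.134], 0.85), ([0.604, 0.068, 0.132], 0.68), ([0.577, 0.128, 0.137], 0.2)]
29.25
```

View pics/side4.png

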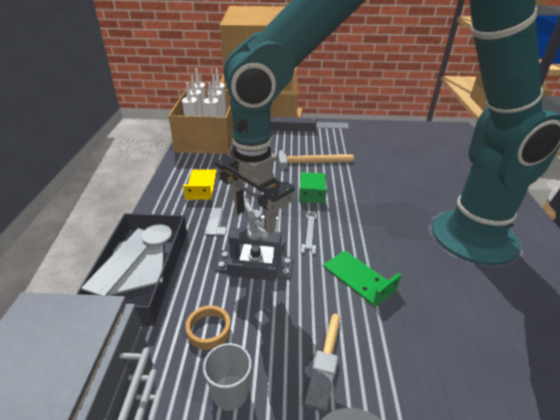

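The picture shows the fingers straddling the bar at (255,210) and the bracket under the crossbar at (255,253). The detected bar angle puts the handle joint at about 1.04 against 1.00 estimated, so the model holds and I continue.

Run:
```python
from turn import *
b=float(open('beta').read())
b,w=drive(b,3.05); print(b,w); open('beta','w').write(str(b))
s=env.sense(); print(np.round(s['joint_positions'],2),s['t'])
```

```text
b -1.02 qh 1.25 q7 -1.22 M 0.03 F [-2.7 -2.4 -0.5] t 29.6
b -1.27 qh 1.50 q7 -1.44 M 0.06 F [-3.  -0.9  0.5] t 29.9
b -1.52 qh 1.75 q7 -1.66 M 0.02 F [-2.2 -1.5  0.1] t 30.2
b -1.77 qh 2.00 q7 -1.87 M 0.06 F [-1.8  0.9 -1.1] t 30.6
b -2.02 qh 2.25 q7 -2.09 M 0.06 F [-2.1  0.2 -0.9] t 30.9
b -2.27 qh 2.50 q7 -2.30 M 0.04 F [-1.   0.7 -0.8] t 31.2
b -2.52 qh 2.75 q7 -2.52 M -0.03 F [-1.3  0.8 -0.8] t 31.5
b -2.77 qh 3.00 q7 -2.73 M -0.04 F [-0.5 -1.  -0.1] t 31.8
b -2.82 qh 3.05 q7 -2.77 M 0.34 F [0.9 0.8 1.2] t 32.1
-2.821637212157684 end
[-0.7   0.54  0.57  1.86 -0.37  0.85 -2.76] 32.075
```

Run:
```python
from turn import *
env.pause(.2); s=env.sense(); print(s['moment'],s['wrist_force'])
for c in ('side','scene'):
    snap(c,c+'5.png')
    for n in ('handle_end_a','handle_mid','foot','bracket_nose','bracket_push'): print(c,n,[(np.round(r['at'],3).tolist(),round(r['score'],2)) for r in tip_of(c,n) if abs(r['at'][0]-.57)<.08])
```

```text
[ 0.25971924 -0.06717591  0.62664475] [0.55970821 0.45456492 0.22740983]
side handle_end_a [([0.642, 0.128, 0.124], 0.84), ([0.509, 0.132, 0.121], 0.7)]
side handle_mid [([0.578, 0.126, 0.126], 0.69)]
side foot [([0.574, 0.125, 0.006], 0.41), ([0.644, 0.128, 0.127], 0.23)]
side bracket_nose [([0.576, 0.162, 0.008], 0.86)]
side bracket_push [([0.565, 0.01, 0.025], 0.65)]
scene handle_end_a [([0.643, 0.124, 0.126], 0.47)]
scene handle_mid [([0.582, 0.127, 0.127], 0.47)]
scene foot []
scene bracket_nose [([0.583, 0.166, 0.003], 0.97)]
scene bracket_push [([0.564, 0.01, 0.024], 0.95)]
```

Side and scene views put the bar at about -1.7°, so the joint is about 3.07, with the bar 125 mm up. The torque has risen to 0.63 N m, so the bracket is held firmly. Now I free the fingers, rise, and check.

Run:
```python
from turn import *
b=float(open('beta').read()); p=env.sense()['ee_pos']
env.goto_joints(solver.inverse_kinematics(p,Rt(b+.45))); env.movel([AX[0],AX[1],.25],rate=.15)
back=AX-U*.17
env.movel([back[0],back[1],.33],rate=.25); snap('wrist','w6.png')
for n in ('handle_end_a','handle_mid','bracket_nose','bracket_push','stop_face'): print(n,[(np.round(r['at'],3).tolist(),round(r['score'],2)) for r in tip_of('wrist',n) if abs(r['at'][0]-.57)<.08])
snap('side','side6.png')
for n in ('handle_end_a','bracket_nose','bracket_push'): print(n,[(np.round(r['at'],3).tolist(),round(r['score'],2)) for r in tip_of('side',n) if abs(r['at'][0]-.57)<.08])
im=cv2.imread('pics/side6.png')[150:310,170:330]; cv2.imwrite('pics/side6c.png',cv2.resize(im,None,fx=3.5,fy=3.5,interpolation=cv2.INTER_CUBIC)); print(env.sense()['t'])
```

```text
handle_end_a [([0.645, 0.125, 0.127], 0.72), ([0.515, 0.131, 0.121], 0.57)]
handle_mid []
bracket_nose []
bracket_push [([0.564, 0.006, 0.024], 0.95)]
stop_face []
handle_end_a [([0.508, 0.131, 0.121], 0.88), ([0.644, 0.129, 0.125], 0.61)]
bracket_nose [([0.642, 0.126, 0.123], 0.29), ([0.576, 0.125, 0.009], 0.28)]
bracket_push [([0.565, 0.007, 0.022], 0.62)]
35.7917
```

View pics/side6c.png

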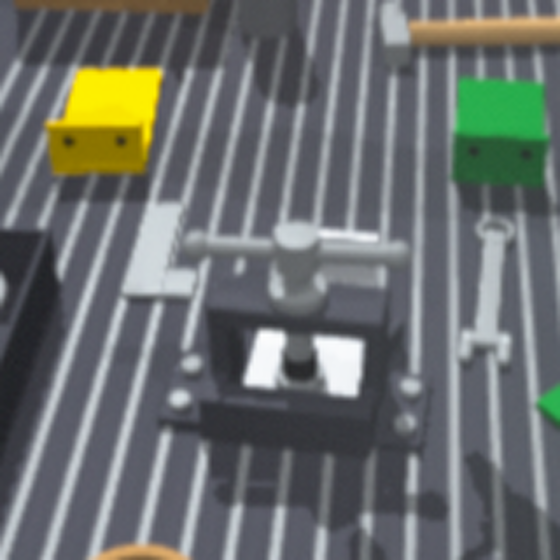

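The crop shows the foot at (300,375) pressing on the leg, the leg's front edge square against the back stop at (300,390), and the bar across the clamp. The offcut and wrench look undisturbed. The push face is at clamp x ≈ -0.120, which is where it should be when home.

```bash
python3 -c "
from h import *
print(workorder.finish_job())"
```

```text
the job is handed in; nothing more can be done
None
```

The bracket is seated squarely against the back stop and clamped with the handle at about 3.05 rad (well-tight range 2.6–3.6). The arm is clear, the clock read about 36 s at my last check, and the job is handed in; no verdict came back.

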